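Lock the lever-arch register board

TASK

Make the guest cards safe on the lever-arch board at the reception desk: first fold the raised steel hold-down bar flat onto the cards, then push the lever down past its dead point so that it snaps flat and locks the two arches shut. Just push with the fingertips, nothing needs gripping: let the lever move the arches rather than pushing on them, and do not pick up or shift any of the other things on the desk.

Things in the scene. Friction and masses are not known exactly. Their poses are not given: they have to be found in the camera images.
- file: Pale wooden board 6 mm thick with a lever-arch mechanism, fixed to the desk. Origin on the desk; own axes: x from the mechanism over the cards, y along the row of posts, z up. It covers x -120..150, y -135..155 mm. Card stack fixed on it: x -5..125, y -70..70, top z = 26. Two posts at x = 4, y = -40 and 40, 6 mm thick, top z = 50. Steel plate top z = 8; rest under the locked lever's pad, top z = 26.
- arches: Pair of bent 6 mm steel wire arches at the board's y = -40 and 40 mm, on the lever's shaft and turning with it. Origin on the shaft at board x = -28, y = 0, z = 30. Shut, they rise to z = 66 and meet the post tops; with the lever raised they lean back to board x = -57, up to z = 70. Not to be pushed themselves (a brush under 5 N is allowed).
- bar (a joint): Angle (rad) of the hold-down bar: 0 flat on the cards (stop), growing as it is raised; it starts between 0.8 and 1.4. Stiff hinge that stays where it is left, about 0.1 N m to move (about 2 N at the cross strip).
- bar_mid (a point): Middle of the hold-down bar's cross strip, on the face that is upper when flat (and that faces the posts and the arches when raised). The strip is 14 mm wide, 5 mm thick, 154 mm long along the board's y; its middle line is 60 mm from the hinge. Two arms of 5 mm join its ends to the hinge; between them the bar is open.
- bar_hinge (a point): Middle of the bar's hinge line, which runs along the board's y at board x = 20, z = 30 mm. From it the flat bar extends along the board's +x. A 5 mm thick bracket stands at each end (y = -82 and 82, up to z = 36).
- lever (a joint): Angle (rad) of the steel lever: 0 flat and locked (stop), 1.05 raised (start, stop). A spring holds it at either stop; its dead point is at 0.42: above it the lever springs back up, below it it snaps to 0 by itself. Pushing square on the pad takes about 12 N at the start, falling to none at the dead point.
- lever_pad (a point): Centre of the upper face of the lever's end pad (24 mm wide along the board's y, 22 mm long, 5 mm thick), 70 mm from the pivot. A strip 9 mm wide and 3 mm thick runs from the pivot to it; a thin spring lies beside the strip, up to 50 mm from the pivot.
- lever_pivot (a point): The lever's pivot, at board x = -28, y = 112, z = 30 mm; its axis runs along the board's y. The locked lever points along the board's +x, level; raised, it points up and towards +x, 60 degrees above level.
- key: Loose room key with a round brass fob (32 mm across, 6 mm thick, origin under its centre) and a 45 mm blade, lying on the far half of the cards. Leave alone.
- pen: Loose black pen, 145 mm long, 9 mm thick, lying on the board along its edge at x about -103 mm. Origin under its middle. Leave alone.
- stapler: Loose black and grey stapler 140 x 36 x 60 mm, beside the board. Origin under its middle. Leave alone.
- stamp: Loose wooden hand stamp, 36 mm foot, 72 mm high, beside the board. Leave alone.
- bell: Loose brass desk bell, 84 mm across, 58 mm high. Leave alone.
- mug: Loose white mug, 80 mm across, 90 mm high. Leave alone.

How it is judged:
On the way, in this order (a step that is already met when the one before it is completed fails the run):
1. the hold-down bar lies flat on the cards while the lever is still raised (value of joint bar below 0.08 rad and value of joint lever above 0.8 rad), for 0.2 s.
2. the lever has snapped flat (value of joint lever below 0.06 rad and value of joint bar below 0.1 rad), for 0.2 s.
At the end, for the whole second after the job is handed in: The lever is locked (within 0.06 rad of flat) and at rest, the hold-down bar lies flat on the cards (within 0.1 rad), and each loose thing is within 20 mm of where it began (all of step 2 and velocity of joint lever below 0.05 rad/s and not (distance of key from where it was at the start of the episode above 0.02 m) and not (distance of pen from where it was at the start of the episode above 0.02 m) and not (distance of stapler from where it was at the start of the episode above 0.02 m) and not (distance of stamp from where it was at the start of the episode above 0.02 m) and not (distance of bell from where it was at the start of the episode above 0.02 m) and not (distance of mug from where it was at the start of the episode above 0.02 m)); the robot touches nothing.
It fails at once if a loose thing on the desk was shoved, lifted or carried (moved by more than 20 mm) (distance of any of key, pen, stapler, stamp, bell, mug from where it was at the start of the episode above 0.02 m).
It fails at once if the arches were pushed directly (more than 5 N) instead of through the lever (contact force between any of the fingers, the arm and arches above 5 N).
It also fails if it takes over 51 s, if anything falls off the work surface, if the arm or the gripper's body presses on something with over 40 N, if the wrist force passes 120 N, or if a joint passes its speed limit or range.

ROBOT

A 6-joint arm with a two-finger parallel gripper is mounted at the origin on the work surface. World frame = base frame: x ahead of the robot, y to its left, z up, the work surface at z = 0. Lengths are in m, angles in rad, forces in N, time in s.
With the tool pointing down it reaches from about 0.35 to 0.85 m from the base axis. Payload 8.1 kg.
Tool frame: the origin (TCP) lies between the finger pads; the fingertips stand nose_length ahead of it and the grasp point (between the pads) lies 2 mm behind it (nose_length is the distance from the TCP to the fingertips, in m); z points along the fingers, x is the direction in which the jaws open and shut, and the axes are right-handed (so a half turn about z gives the same grasp; the last joint's range is limited). The gripper opens to 93 mm and grips with 3 to 60 N. Pads are 15 mm wide; open, the fingers measure 128 mm over their backs; the gripper's body (75 mm by 188 mm) begins 65 mm behind the grasp point.
Start: joints at [-1.356, 0.13, 1.488, -0, 1.523, -0.085], TCP at [0.177, -0.573, 0.236] pointing down, gripper open.
Joint ranges: [-2.96, 2.96], [-0.89, 2.26], [0.02, 2.5], [-1.34, 4.48], [0, 2.73], [-2.66, 2.66]. Speed limits (rad/s): [2.39, 2.39, 2.79, 3.14, 3.14, 3.14].

INTERFACE

Orientations are given as a rotation vector (axis times angle).
In Python, from plant import * gives the robot as it stands.
- The arm moves only by the tool carry_out, never from a script. Its argument "steps" is a list of rows, each an object with "xyz": the shift along the world's x, y, z in cm, a list of three; "rot": the turn, a rotation vector about the world's x, y, z in degrees, a list of three. In form: [{"xyz": [tx, ty, tz], "rot": [rx, ry, rz]}, ...]. A call has 1 to 10 rows; each row is the pose to reach, as a shift and turn from the pose commanded when the call began; what a row does not reach only later rows make up. A row lasts 1/10 s, in which the tool goes at most 50 mm and 8.59 degrees, less where a joint would pass 70% of its speed; a pose out of reach is approached as far as the arm can. A call with a gripper value outside its range is refused whole. "grip" is the opening, from 0 (shut) to 1 (fully open), set as the call begins (left out, the last holds). The fingers move at their own pace and stop on an object; "force" is the grip in N (left out, the last holds). Time passes only in rows, so rows that repeat a pose let the fingers close. It gives the time, the measured TCP pose, the force and the opening at its end, in the units of the state.
- read_state(): the state, without advancing time (a new reading comes with each control period).
- read_camera(name): name is "side" or "top"; returns the picture (480x640x3 uint8, red, green, blue); there is no depth.
- calibration(name): a dict with "fov_y" (degrees; the focal length in pixels is half the picture's height over the tangent of half this angle, whatever the lens; pixels are square), "cx", "cy" (the principal point, pixels), "xyz" and "attitude" of the camera in the world. Camera axes: x right, y down, z forward; pixel columns grow to the right and rows downward; lengths in m; the calibration is good to about 2 mm. A picture is of the moment at which its call begins. calibration takes no time and is no camera call.
- close_job(): hands the job in, once; it reports no verdict.
The state is a dict: "t": time; "q": joint angles; "dq": joint speeds; "joint_torque": joint torques, N m; "tool_pos": TCP position; "orientation": TCP orientation; "force": force on the tool from outside, world axes, zero at the start; "wrist_torque": the same for the moment, N m; "opening": finger opening in m.
Only numpy, scipy, OpenCV 4.12 (cv2) and the standard library are available. Lean on these libraries where they do the work, as an engineer would, in place of code of your own. Each camera call takes 0.05 s, during which the arm holds its last target.

## Working session

There is one attempt and no reset: what is moved stays moved. The work goes in short steps, Python scripts to look and compute and a tool call to move; the robot and the scene stay as the last step left them, time stands still between calls to the robot, and variables do not carry over. Pictures are saved under pics/ and viewed, and the job is handed in when it is done.

Besides the shell and the picture viewer there is one more tool, called by a JSON object that holds its "name" and its "arguments", one argument or row to a line. carry_out: Moves the arm, as the interface text tells. Its arguments: {"type":"object","properties":{"steps":{"type":"array","items":{"type":"object","properties":{"xyz":{"type":"array","items":{"type":"number"}},"rot":{"type":"array","items":{"type":"number"}}}}},"grip":{"type":"number"},"force":{"type":"number"}},"required":["steps"]}

```bash
mkdir -p pics; python3 - <<'E'
from plant import *
import cv2
for n in("side","top"):
    im=read_camera(n); cv2.imwrite(f"pics/{n}0.png",im[:,:,::-1]); print(n,calibration(n))
s=read_state();print(s)
try: print(nose_length)
except Exception as e: print(e)
E
ls
```

```text
side {'fov_y': 57.682943504560264, 'cx': 320.2788279489773, 'cy': 244.87200442503521, 'xyz': array([0.17792209, 0.63704684, 0.48133906]), 'attitude': array([-0.70682141,  2.40304659, -1.38690506])}
top {'fov_y': 54.90633219242692, 'cx': 320.91132169608346, 'cy': 238.975567330069, 'xyz': array([0.39893368, 0.07332963, 0.88703667]), 'attitude': array([-1.9856095 ,  2.24896305, -0.22726906])}
{'t': 0.1, 'q': array([-1.35637534e+00,  1.31062559e-01,  1.48916370e+00,  4.26019366e-06,
        1.52298079e+00, -8.53871737e-02]), 'dq': array([-0.00115604,  0.00039912, -0.00230209,  0.00113656, -0.00059176,
        0.00081491]), 'joint_torque': array([ 4.42549454e-04, -5.61340964e+01, -4.93097234e+01,  7.69537711e-02,
        2.91451329e-02, -6.12144345e-05]), 'tool_pos': array([ 0.17713104, -0.57276145,  0.23470977]), 'orientation': array([-2.52742551e+00,  1.86413705e+00,  1.89995495e-03]), 'force': array([0.13549946, 0.04806949, 1.29118962]), 'wrist_torque': array([-0.00656982,  0.01832857, -0.03297564]), 'opening': 0.09304918095679553}
0.017
pics
```

View pics/side0.png

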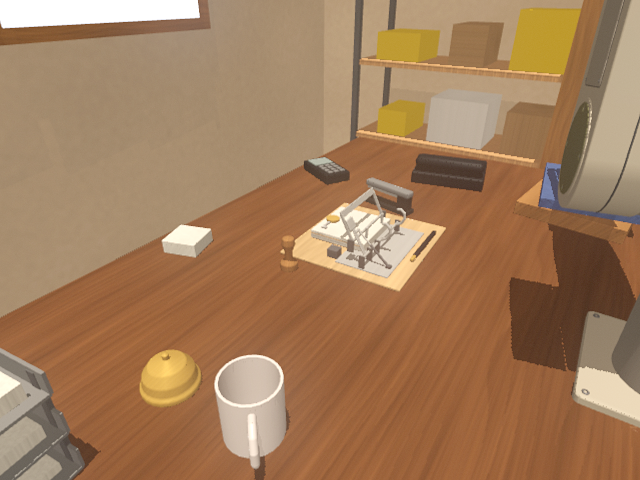

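View pics/top0.png

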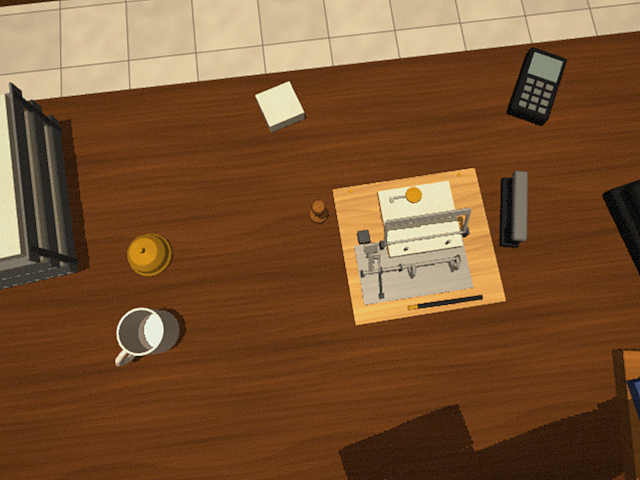

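```bash
cat > h.py <<'E'
import numpy as np,cv2
from scipy.spatial.transform import Rotation as R
from plant import *
def cam(n):
    c=calibration(n); f=240/np.tan(np.radians(c['fov_y'])/2)
    return np.array([[f,0,c['cx']],[0,f,c['cy']],[0,0,1]]),R.from_rotvec(c['attitude']).as_matrix(),np.array(c['xyz'])
def ray(n,uv):
    K,A,o=cam(n); d=A@np.linalg.inv(K)@np.array([uv[0],uv[1],1.]); return o,d/np.linalg.norm(d)
def onz(n,uv,z):
    o,d=ray(n,uv); return o+d*(z-o[2])/d[2]
def tri(a,b):
    o1,d1=ray('top',a);o2,d2=ray('side',b)
    s=np.linalg.lstsq(np.c_[d1,-d2],o2-o1,rcond=None)[0]
    p,q=o1+s[0]*d1,o2+s[1]*d2; return (p+q)/2,np.linalg.norm(p-q)
def proj(n,P):
    K,A,o=cam(n); c=(np.atleast_2d(P)-o)@A; u=c@K.T; return u[:,:2]/u[:,2:]
E
python3 - <<'E'
from h import *
t=cv2.imread('pics/top0.png'); s=cv2.imread('pics/side0.png')
cv2.imwrite('pics/topz.png',cv2.resize(t[160:335,320:520],None,fx=4,fy=4)[:600,:800] if 0 else cv2.resize(t[160:330,325:515],None,fx=3.5,fy=3.5,interpolation=cv2.INTER_CUBIC))
cv2.imwrite('pics/sidez.png',cv2.resize(s[170:290,280:450],None,fx=4.5,fy=4.5,interpolation=cv2.INTER_CUBIC))
for uv in [(333,190),(475,168),(506,301),(356,325)]: print(onz('top',uv,.006))
E
```

```text
[0.67296384 0.01468989 0.006     ]
[ 0.6833525  -0.27443122  0.006     ]
[ 0.41480568 -0.28224856  0.006     ]
[0.40574273 0.00598814 0.006     ]
```

View pics/topz.png

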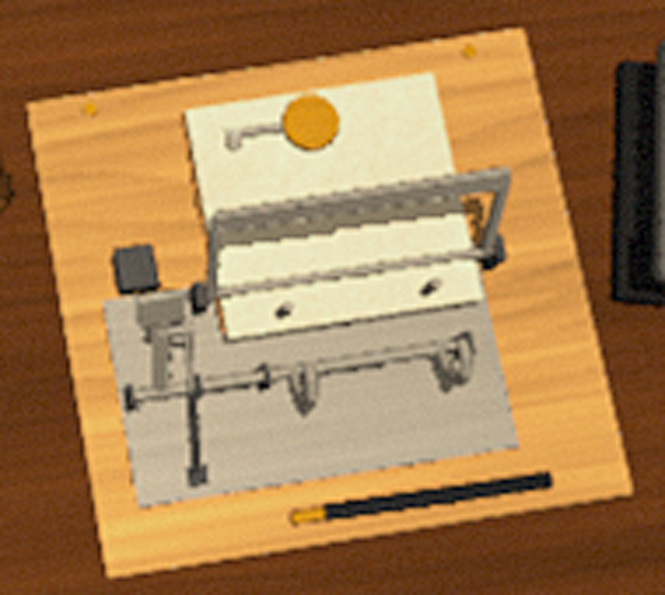

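View pics/sidez.png

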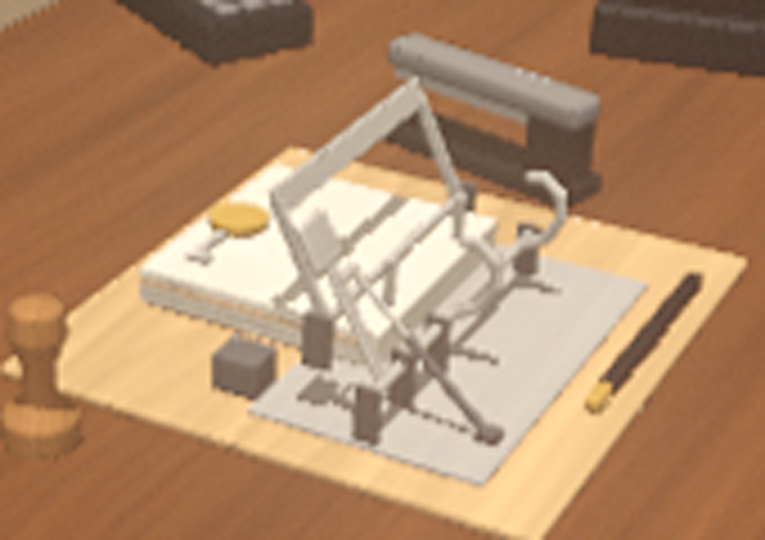

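```bash
cat >> h.py <<'E'
def board():
    px=np.array([(28,103),(525,28),(632,493),(108,577)])/3.5+[325,160]
    W=np.array([onz('top',p,.006) for p in px])
    B=np.array([(150,155),(150,-135),(-120,-135),(-120,155)])/1000.
    w=W[:,:2];bc=B.mean(0);wc=w.mean(0)
    H=(B-bc).T@(w-wc); th=np.arctan2(H[0,1]-H[1,0],H[0,0]+H[1,1])
    r=np.array([[np.cos(th),-np.sin(th)],[np.sin(th),np.cos(th)]])
    t=wc-r@bc
    return th,r,t,w-(B@r.T+t)
def b2w(p):
    th,r,t,_=board(); p=np.atleast_2d(p)/1000.; return np.c_[p[:,:2]@r.T+t,p[:,2]]
def w2b(P):
    th,r,t,_=board(); P=np.atleast_2d(P); return np.c_[(P[:,:2]-t)@r,P[:,2]]*1000
E
python3 - <<'E'
from h import *
th,r,t,res=board(); print(np.degrees(th),t); print(res*1000)
# bar: triangulate corners of outer edge
zt=lambda u,v:(u/3.5+325,v/3.5+160); zs=lambda u,v:(u/4.5+280,v/4.5+170)
for a,b in [((214,212),(274,194)),((510,172),(417,82)),((487,250),(462,200)),((505,250),(462,200))]:
    P,e=tri(zt(*a),zs(*b)); print(w2b(P),e*1000)
# known points check
M={'hingeL':(20,77,30),'hingeR':(20,-77,30),'postL':(4,40,50),'postR':(4,-40,50),'pivot':(-28,112,30),'pad':(-28+35,112,30+60.6),'rest':(42,112,26)}
for k,v in M.items():
    P=b2w(v); a=proj('top',P)[0];b=proj('side',P)[0]
    print(k,P.round(4),((a-[325,160])*3.5).round(),((b-[280,170])*4.5).round())
for ang in (.8,1.,1.2,1.4):
    for y in (77,-77):
        P=b2w((20+67*np.cos(ang),y,30+67*np.sin(ang)));a=proj('top',P)[0];b=proj('side',P)[0]
        print(ang,y,((a-[325,160])*3.5).round(),((b-[280,170])*4.5).round())
E
```

```text
1.7391556993705803 [ 0.52998539 -0.14424426]
[[-1.07198601 -0.70001586]
 [-0.6609566   0.19844768]
 [ 1.03263869  1.32661982]
 [ 0.70030391 -0.82505164]]
[[50.50154821 76.02583411 88.88761995]] 2.3946120142737874
[[ 48.68971728 -76.39041398  89.7727    ]] 0.3052159227958315
[[ 20.02369219 -77.3508933   29.39194778]] 2.1075792641718323
[[ 21.67112321 -88.03080218  24.21552172]] 2.7583513766501127
hingeL [[ 0.5476 -0.0667  0.03  ]] [209. 294.] [325. 324.]
hingeR [[ 0.5523 -0.2206  0.03  ]] [488. 252.] [460. 199.]
postL [[ 0.5328 -0.1041  0.05  ]] [288. 306.] [393. 262.]
postR [[ 0.5352 -0.1841  0.05  ]] [437. 283.] [462. 198.]
pivot [[ 0.4986 -0.0331  0.03  ]] [160. 392.] [385. 385.]
pad [[ 0.5336 -0.0321  0.0906]] [161. 307.] [320. 244.]
rest [[ 0.5686 -0.031   0.026 ]] [137. 266.] [246. 351.]
0.8 77 [205. 189.] [239. 207.]
0.8 -77 [497. 145.] [384.  95.]
1.0 77 [211. 205.] [259. 196.]
1.0 -77 [506. 160.] [404.  85.]
1.2 77 [217. 224.] [283. 190.]
1.2 -77 [515. 179.] [425.  78.]
1.4 77 [222. 248.] [308. 190.]
1.4 -77 [523. 202.] [449.  77.]
```

```bash
python3 - <<'E'
from h import *
s=read_state(); A=R.from_rotvec(s['orientation']).as_matrix(); print(A.round(3))
th=board()[0]
print('tool x az',np.degrees(np.arctan2(A[1,0],A[0,0])),'board y az',90+np.degrees(th), 'z',s['tool_pos'])
zt=lambda u,v:(u/3.5+325,v/3.5+160)
print('fob',w2b(onz('top',zt(310,122),.032)),'blade',w2b(onz('top',zt(233,138),.028)))
print('stamp',w2b(onz('top',(318,208),.06)))
zs=lambda u,v:(u/4.5+280,v/4.5+170)
print('pad ctr',w2b(tri(zt(163,308),zs(321,240))[0]))
ang=1.11
def tcp(name,x,y,z): print(name,(b2w((x-7.5,y,z+17))[0]*100).round(2))
for a in (1.11,.9,.7,.5,.3,.15,0):
    c,sn=np.cos(a),np.sin(a); tcp(f'bar {a}',20+60*c-2.5*sn,-15,30+60*sn+2.5*c)
for a in (1.05,.9,.75,.6,.42,.3,.2,.1):
    c,sn=np.cos(a),np.sin(a); tcp(f'lev {a}',-28+72*c-2.5*sn,115,30+72*sn+2.5*c)
tcp('bar pre',20,-15,110); tcp('lev pre',-10,115,130)
E
```

```text
[[ 0.295 -0.955 -0.   ]
 [-0.955 -0.295  0.002]
 [-0.002 -0.    -1.   ]]
tool x az -72.82226278631008 board y az 91.73915569937058 z [ 0.17713104 -0.57276145  0.23470977]
fob [[106.17471452   4.66703932  32.        ]] blade [[104.76963544  47.42418705  28.        ]]
stamp [[100.9929262  191.61631903  60.        ]]
pad ctr [[  6.51386359 111.38748192  92.33470542]]
bar 1.11 [ 56.74 -15.81  10.19]
bar 0.9 [ 57.83 -15.78   9.56]
bar 0.7 [ 58.72 -15.75   8.76]
bar 0.5 [ 59.44 -15.73   7.8 ]
bar 0.3 [ 59.95 -15.71   6.71]
bar 0.15 [ 60.19 -15.71   5.84]
bar 0 [ 60.29 -15.7    4.95]
lev 1.05 [52.47 -2.94 11.07]
lev 0.9 [53.38 -2.91 10.5 ]
lev 0.75 [54.2  -2.88  9.79]
lev 0.6 [54.9  -2.86  8.97]
lev 0.42 [55.57 -2.84  7.86]
lev 0.3 [55.9  -2.83  7.07]
lev 0.2 [56.1  -2.82  6.38]
lev 0.1 [56.24 -2.82  5.67]
bar pre [ 54.29 -15.89  12.7 ]
lev pre [50.9  -2.98 14.7 ]
```

{"name": "carry_out", "arguments": {
  "grip": 0,
  "force": 20,
  "steps": [
    {"xyz": [2, 2.3, 0], "rot": [0, 0, -2]},
    {"xyz": [4, 4.6, 0], "rot": [0, 0, -4]},
    {"xyz": [6, 6.9, 0], "rot": [0, 0, -6]},
    {"xyz": [8, 9.2, 0], "rot": [0, 0, -8]},
    {"xyz": [10, 11.5, 0], "rot": [0, 0, -10]},
    {"xyz": [12, 13.8, 0], "rot": [0, 0, -12]},
    {"xyz": [14, 16.1, 0], "rot": [0, 0, -14]},
    {"xyz": [16, 18.4, 0], "rot": [0, 0, -15.4]},
    {"xyz": [18, 20.7, 0], "rot": [0, 0, -15.4]},
    {"xyz": [20, 23, 0], "rot": [0, 0, -15.4]}
  ]
}}

```text
t: 1.1
tool_pos: [0.3777, -0.342, 0.2352]
orientation: [-2.255, 2.187, 0.001]
force: [0.4, 0.7, -1.1]
opening: 0.0179
```

{"name": "carry_out", "arguments": {
  "steps": [
    {"xyz": [2, 2.3, 0]},
    {"xyz": [4, 4.6, 0]},
    {"xyz": [6, 6.9, 0]},
    {"xyz": [8, 9.2, 0]},
    {"xyz": [10, 11.5, 0]},
    {"xyz": [12, 13.8, 0]},
    {"xyz": [14, 16.1, 0]},
    {"xyz": [15.4, 18.5, 0]},
    {"xyz": [15.4, 18.5, 0]},
    {"xyz": [15.4, 18.5, 0]}
  ]
}}

```text
validation failed for argument at $.st...
```

{"name": "carry_out", "arguments": {
  "steps": [
    {"xyz": [2, 2.3, 0], "rot": [0, 0, 0]},
    {"xyz": [4, 4.6, 0], "rot": [0, 0, 0]},
    {"xyz": [6, 6.9, 0], "rot": [0, 0, 0]},
    {"xyz": [8, 9.2, 0], "rot": [0, 0, 0]},
    {"xyz": [10, 11.5, 0], "rot": [0, 0, 0]},
    {"xyz": [12, 13.8, 0], "rot": [0, 0, 0]},
    {"xyz": [14, 16.1, 0], "rot": [0, 0, 0]},
    {"xyz": [15.4, 18.3, 0], "rot": [0, 0, 0]},
    {"xyz": [15.4, 18.3, 0], "rot": [0, 0, 0]},
    {"xyz": [15.4, 18.3, 0], "rot": [0, 0, 0]}
  ]
}}

```text
t: 2.1
tool_pos: [0.531, -0.1599, 0.2351]
orientation: [2.257, -2.185, -0.001]
force: [-0.4, -0.1, 0.2]
opening: 0.0004
```

```bash
python3 - <<'E'
from h import *
for n in("side","top"):
    im=read_camera(n)[:,:,::-1]; c=im[100:290,250:480] if n=='side' else im[150:340,310:540]
    cv2.imwrite(f"pics/{n}1.png",cv2.resize(c,None,fx=3,fy=3,interpolation=cv2.INTER_CUBIC))
s=read_state();print(s['t'],s['tool_pos'],s['q'],s['force'],s['opening'],R.from_rotvec(s['orientation']).as_matrix().round(3))
E
```

```text
2.2 [ 0.53066603 -0.16089308  0.23535294] [-3.86579390e-01  8.40678653e-03  1.61638556e+00 -4.07943425e-04
  1.51737309e+00  1.15370713e+00] [-0.09683082 -0.01349963 -0.40586552] 0.0003998162842951204 [[ 0.031 -1.    -0.001]
 [-1.    -0.031 -0.   ]
 [ 0.     0.001 -1.   ]]
```

View pics/side1.png

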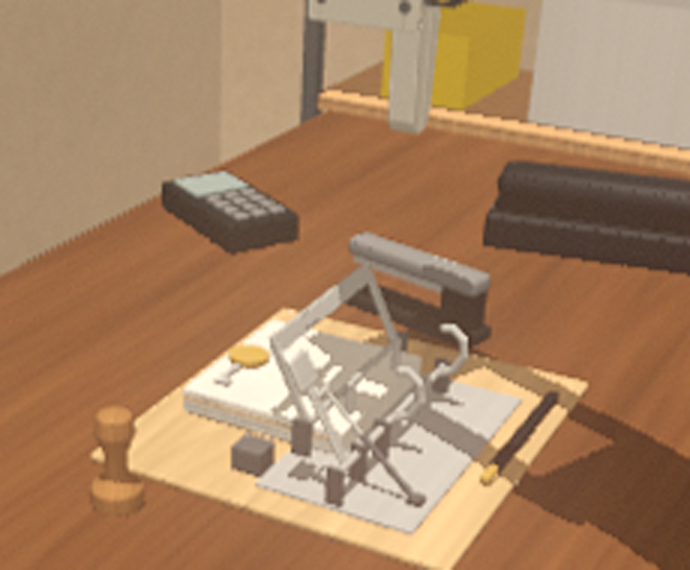

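View pics/top1.png

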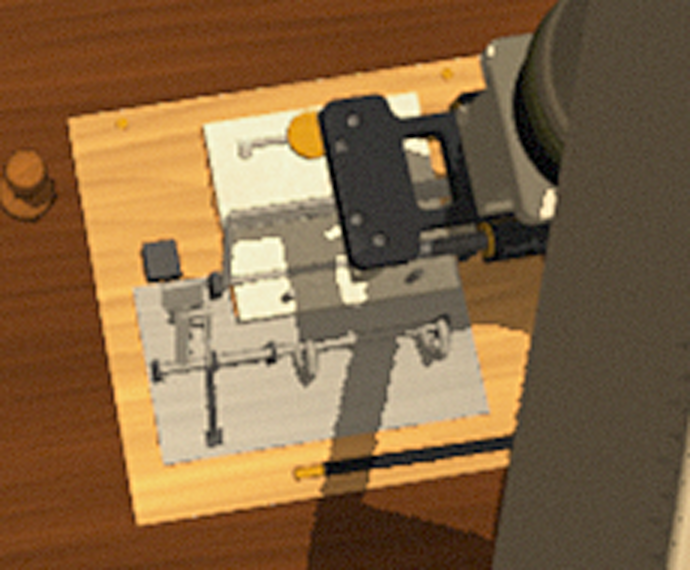

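{"name": "carry_out", "arguments": {
  "steps": [
    {"xyz": [0, 0, -3], "rot": [0, 0, 0]},
    {"xyz": [0, 0, -6], "rot": [0, 0, 0]},
    {"xyz": [0, 0, -9], "rot": [0, 0, 0]},
    {"xyz": [0, 0, -12], "rot": [0, 0, 0]},
    {"xyz": [0.7, 0, -13.3], "rot": [0, 0, 0]},
    {"xyz": [1.4, 0, -13.3], "rot": [0, 0, 0]},
    {"xyz": [2.1, 0, -13.3], "rot": [0, 0, 0]},
    {"xyz": [2.8, 0, -13.3], "rot": [0, 0, 0]},
    {"xyz": [3.2, 0, -13.3], "rot": [0, 0, 0]},
    {"xyz": [3.6, 0, -13.3], "rot": [0, 0, 0]}
  ]
}}

```text
t: 3.2
tool_pos: [0.5682, -0.1605, 0.1037]
orientation: [-2.255, 2.186, -0.002]
force: [-0.1, -0.6, 0.7]
opening: 0.0005
```

{"name": "carry_out", "arguments": {
  "steps": [
    {"xyz": [0.6, 0, -0.3], "rot": [0, 0, 0]},
    {"xyz": [1.1, 0, -0.65], "rot": [0, 0, 0]},
    {"xyz": [1.6, 0, -1.05], "rot": [0, 0, 0]},
    {"xyz": [2.0, 0, -1.45], "rot": [0, 0, 0]},
    {"xyz": [2.4, 0, -1.95], "rot": [0, 0, 0]},
    {"xyz": [2.7, 0, -2.4], "rot": [0, 0, 0]},
    {"xyz": [3.0, 0, -2.95], "rot": [0, 0, 0]},
    {"xyz": [3.2, 0, -3.5], "rot": [0, 0, 0]},
    {"xyz": [3.35, 0, -3.9], "rot": [0, 0, 0]},
    {"xyz": [3.45, 0, -4.35], "rot": [0, 0, 0]}
  ]
}}

```text
t: 4.2
tool_pos: [0.6017, -0.1602, 0.0586]
orientation: [2.255, -2.187, -0.001]
force: [-0.1, 0.1, 2.0]
opening: 0.0001
```

{"name": "carry_out", "arguments": {
  "steps": [
    {"xyz": [0.05, 0, -0.3], "rot": [0, 0, 0]},
    {"xyz": [0.1, 0, -0.6], "rot": [0, 0, 0]},
    {"xyz": [0.1, 0, -0.8], "rot": [0, 0, 0]},
    {"xyz": [0.1, 0, -0.9], "rot": [0, 0, 0]},
    {"xyz": [0.1, 0, -0.9], "rot": [0, 0, 0]}
  ]
}}

```text
t: 4.7
tool_pos: [0.6026, -0.1603, 0.05]
orientation: [2.256, -2.187, -0.0]
force: [-0.4, 0.9, 0.3]
opening: 0.0001
```

{"name": "carry_out", "arguments": {
  "steps": [
    {"xyz": [0, 0, -0.1], "rot": [0, 0, 0]},
    {"xyz": [0, 0, -0.2], "rot": [0, 0, 0]},
    {"xyz": [0, 0, -0.2], "rot": [0, 0, 0]}
  ]
}}

```text
t: 5.0
tool_pos: [0.6029, -0.1603, 0.0496]
orientation: [-2.256, 2.187, -0.0]
force: [-5.8, 1.8, 10.1]
opening: 0.0005
```

{"name": "carry_out", "arguments": {
  "steps": [
    {"xyz": [0, 0, -0.1], "rot": [0, 0, 0]},
    {"xyz": [0, 0, -0.1], "rot": [0, 0, 0]},
    {"xyz": [0, 0, 0.8], "rot": [0, 0, 0]},
    {"xyz": [0, 0, 3], "rot": [0, 0, 0]},
    {"xyz": [0, 0, 6], "rot": [0, 0, 0]},
    {"xyz": [0, 0, 9], "rot": [0, 0, 0]},
    {"xyz": [0, 0, 12], "rot": [0, 0, 0]},
    {"xyz": [0, 0, 12], "rot": [0, 0, 0]},
    {"xyz": [0, 0, 12], "rot": [0, 0, 0]}
  ]
}}

```text
t: 5.9
tool_pos: [0.6034, -0.1605, 0.1694]
orientation: [-2.255, 2.186, -0.003]
force: [-0.4, 0.1, -1.7]
opening: 0.0004
```

```bash
python3 - <<'E'
from h import *
for n in("side","top"):
    im=read_camera(n)[:,:,::-1]; c=im[170:290,280:450] if n=='side' else im[160:330,325:515]
    cv2.imwrite(f"pics/{n}2.png",cv2.resize(c,None,fx=4 if n=='side' else 3.5,fy=4 if n=='side' else 3.5,interpolation=cv2.INTER_CUBIC))
s=read_state();print(s['t'],s['tool_pos'],s['force'])
for a in (0,.08,.15):
  print(a,((proj('side',b2w([(20+67*np.cos(a),y,30+67*np.sin(a)) for y in (77,-77)]))-[280,170])*4).round())
E
```

```text
6.0 [ 0.60201878 -0.15999414  0.16685296] [-0.45537267 -0.5231253   0.5191697 ]
0 [[178. 256.]
 [307. 152.]]
0.08 [[179. 247.]
 [308. 144.]]
0.15 [[179. 240.]
 [309. 137.]]
```

View pics/side2.png

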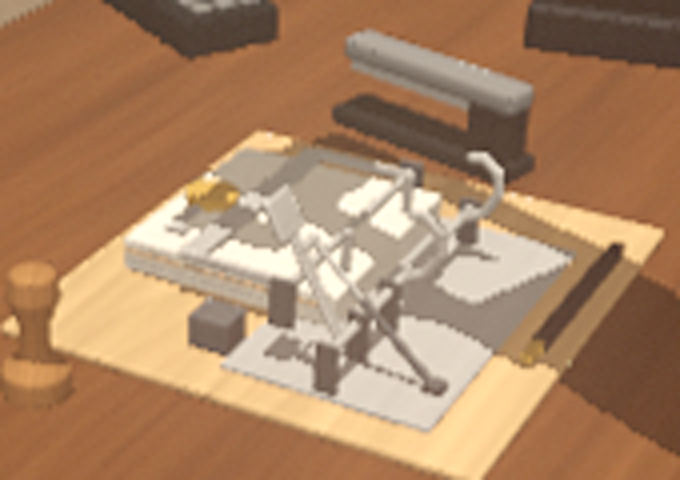

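View pics/top2.png

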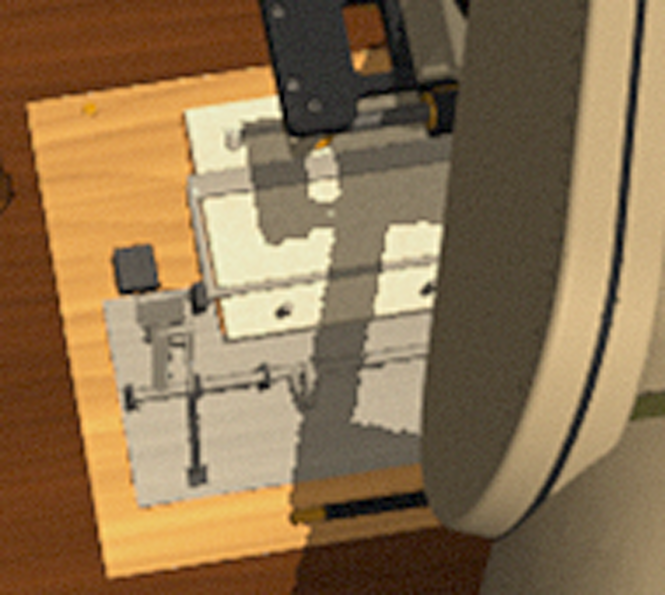

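{"name": "carry_out", "arguments": {
  "steps": [
    {"xyz": [-2, 2.5, 0], "rot": [0, 0, 0]},
    {"xyz": [-4, 5, 0], "rot": [0, 0, 0]},
    {"xyz": [-6, 7.5, 0], "rot": [0, 0, 0]},
    {"xyz": [-8, 10, 0], "rot": [0, 0, 0]},
    {"xyz": [-9.3, 12, 0], "rot": [0, 0, 0]},
    {"xyz": [-9.3, 13.4, 0], "rot": [0, 0, 0]},
    {"xyz": [-9.3, 13.4, -2], "rot": [0, 0, 0]},
    {"xyz": [-9.3, 13.4, -4], "rot": [0, 0, 0]},
    {"xyz": [-9.3, 13.4, -5.6], "rot": [0, 0, 0]},
    {"xyz": [-9.3, 13.4, -5.6], "rot": [0, 0, 0]}
  ]
}}

```text
t: 7.0
tool_pos: [0.5077, -0.0259, 0.1086]
orientation: [2.253, -2.184, -0.008]
force: [-0.6, 0.1, -0.5]
opening: 0.0008
```

```bash
python3 - <<'E'
from h import *
for n in("side","top"):
    im=read_camera(n)[:,:,::-1]; c=im[170:290,280:450] if n=='side' else im[160:330,325:515]
    cv2.imwrite(f"pics/{n}3.png",cv2.resize(c,None,fx=4 if n=='side' else 3.5,fy=4 if n=='side' else 3.5,interpolation=cv2.INTER_CUBIC))
s=read_state();print(s['t'],s['tool_pos'],s['force'])
E
```

```text
7.1 [ 0.50950774 -0.02625916  0.11156115] [-0.28479838 -0.4871225  -0.34215585]
```

View pics/side3.png

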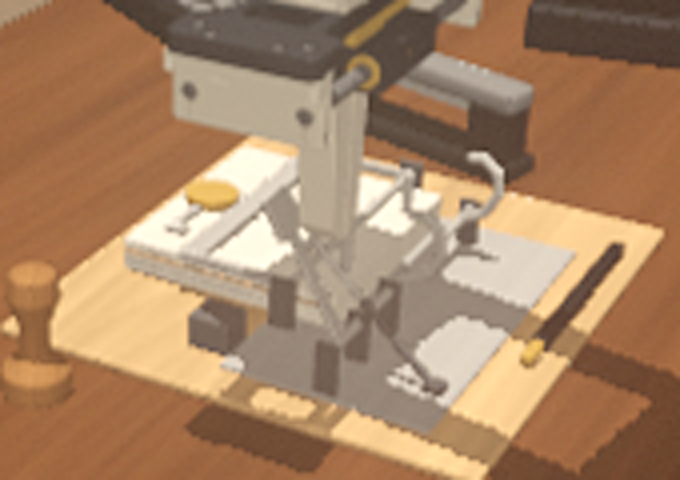

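{"name": "carry_out", "arguments": {
  "steps": [
    {"xyz": [0.8, 0, 0], "rot": [0, 0, 0]},
    {"xyz": [1.5, 0, 0], "rot": [0, 0, 0]},
    {"xyz": [2.0, 0, -0.3], "rot": [0, 0, 0]},
    {"xyz": [2.4, 0, -0.6], "rot": [0, 0, 0]},
    {"xyz": [2.7, 0, -0.8], "rot": [0, 0, 0]}
  ]
}}

```text
t: 7.6
tool_pos: [0.5376, -0.0261, 0.1051]
orientation: [-2.255, 2.186, -0.0]
force: [-5.0, 2.4, 5.5]
opening: 0.0006
```

{"name": "carry_out", "arguments": {
  "steps": [
    {"xyz": [0.3, 0, -0.25], "rot": [0, 0, 0]},
    {"xyz": [0.6, 0, -0.5], "rot": [0, 0, 0]},
    {"xyz": [0.95, 0, -0.9], "rot": [0, 0, 0]},
    {"xyz": [1.25, 0, -1.3], "rot": [0, 0, 0]},
    {"xyz": [1.6, 0, -1.95], "rot": [0, 0, 0]},
    {"xyz": [1.9, 0, -2.4], "rot": [0, 0, 0]},
    {"xyz": [2.1, 0, -2.8], "rot": [0, 0, 0]},
    {"xyz": [2.25, 0, -3.2], "rot": [0, 0, 0]},
    {"xyz": [2.35, 0, -3.6], "rot": [0, 0, 0]},
    {"xyz": [2.35, 0, -3.6], "rot": [0, 0, 0]}
  ]
}}

```text
t: 8.6
tool_pos: [0.5597, -0.0262, 0.0672]
orientation: [2.255, -2.186, -0.002]
force: [0.2, 0.1, 0.2]
opening: 0.0004
```

```bash
python3 - <<'E'
from h import *
for n in("side",):
    im=read_camera(n)[:,:,::-1]; c=im[170:290,280:450]
    cv2.imwrite(f"pics/{n}4.png",cv2.resize(c,None,fx=4,fy=4,interpolation=cv2.INTER_CUBIC))
s=read_state();print(s['t'],s['tool_pos'],s['force'])
E
```

```text
8.65 [ 0.55986676 -0.02623898  0.06763708] [-0.10593523  0.3886837  -0.45505779]
```

View pics/side4.png

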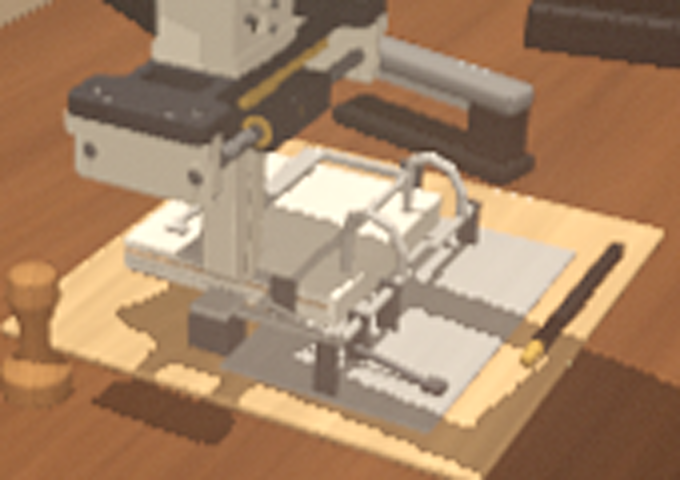

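The lever has snapped down: it lies on the rest, and the arches now meet the posts at about (350,220) and (410,160). I'll retract and check with a clear view.

{"name": "carry_out", "arguments": {
  "steps": [
    {"xyz": [0, 0, 2], "rot": [0, 0, 0]},
    {"xyz": [0, 0, 5], "rot": [0, 0, 0]},
    {"xyz": [0, 0, 8], "rot": [0, 0, 0]},
    {"xyz": [0, 0, 12], "rot": [0, 0, 0]},
    {"xyz": [0, -3, 16], "rot": [0, 0, 0]},
    {"xyz": [-1, -7, 17], "rot": [0, 0, 0]},
    {"xyz": [-3, -11, 17], "rot": [0, 0, 0]},
    {"xyz": [-5, -15, 17], "rot": [0, 0, 0]},
    {"xyz": [-7, -19, 17], "rot": [0, 0, 0]},
    {"xyz": [-9, -23, 17], "rot": [0, 0, 0]}
  ]
}}

```text
t: 9.65
tool_pos: [0.4693, -0.2577, 0.2387]
orientation: [-2.256, 2.186, -0.002]
force: [0.7, 0.4, 0.4]
opening: 0.0004
```

{"name": "carry_out", "arguments": {
  "steps": [
    {"xyz": [-2, -4, 0], "rot": [0, 0, 0]},
    {"xyz": [-4, -8, 0], "rot": [0, 0, 0]},
    {"xyz": [-6, -12, 0], "rot": [0, 0, 0]},
    {"xyz": [-8, -15, 0], "rot": [0, 0, 0]},
    {"xyz": [-10, -18, 0], "rot": [0, 0, 0]},
    {"xyz": [-10, -18, 0], "rot": [0, 0, 0]},
    {"xyz": [-10, -18, 0], "rot": [0, 0, 0]}
  ]
}}

```text
t: 10.35
tool_pos: [0.3698, -0.4366, 0.2382]
orientation: [-2.253, 2.189, -0.0]
force: [0.1, -0.2, -0.0]
opening: 0.0003
```

```bash
python3 - <<'E'
from h import *
for n in("side","top"):
    im=read_camera(n)[:,:,::-1]; cv2.imwrite(f"pics/{n}5full.png",im); c=im[170:290,280:450] if n=='side' else im[160:330,325:515]
    cv2.imwrite(f"pics/{n}5.png",cv2.resize(c,None,fx=4 if n=='side' else 3.5,fy=4 if n=='side' else 3.5,interpolation=cv2.INTER_CUBIC))
s=read_state();print(s['t'],s['tool_pos'],s['force'],s['dq'])
a=b2w([(42,112,32.5)]);print((proj('side',a)-[280,170])*4,(proj('top',a)-[325,160])*3.5)
E
```

```text
10.45 [ 0.37075059 -0.43552259  0.23825698] [0.80272982 0.22002793 0.14442397] [ 0.01552251 -0.00285826  0.00337396 -0.00161458 -0.00119573 -0.00287213]
[[219.22060455 301.22005081]] [[138.11631514 263.86367643]]
```

View pics/side5.png

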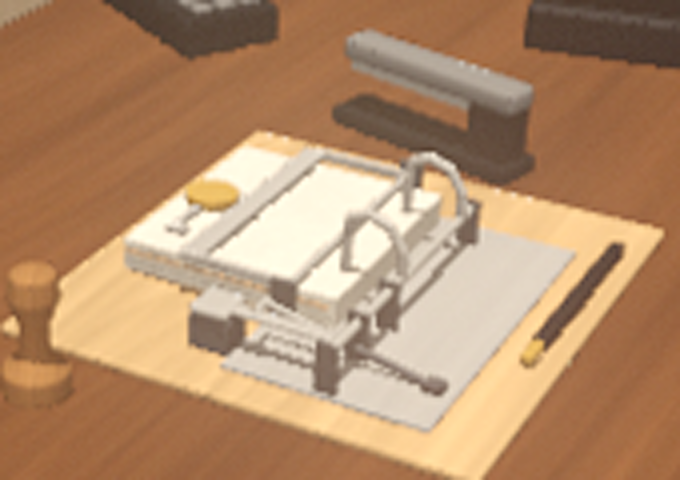

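View pics/top5full.png

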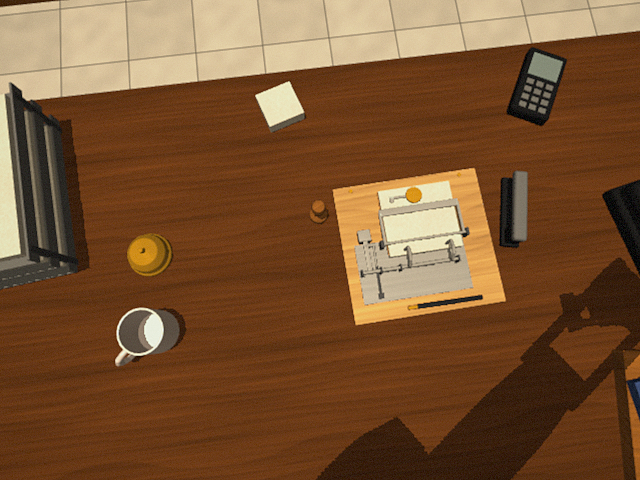

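The side view shows the pad on its rest at about (219,301), where I predicted it, the bar flat on the cards and the arches shut. The top view shows the fob at (414,195) and the stamp, stapler, pen, bell and mug at their starting pixels.

```bash
python3 -c "
from plant import *
print(close_job())"
```

```text
the job is handed in; nothing more can be done
None
```

The hold-down bar is flat on the cards, the lever is locked, and the job was handed in at about 10.5 s of the 51 s allowed. No verdict was reported.

- **Bar:** I pushed the strip down along its arc with the closed fingertips, starting from about 1.11 rad. It stopped at about 10 N with the fingertips at about 33 mm, which is the expected flat height. The pictures taken before I touched the lever showed the bar flat and the lever still raised.
- **Lever:** I pushed the pad along its arc past the dead point, with about 7.5 N at the one reading taken under load. It snapped down by itself and the tool force fell to zero.
- **Last checks:** With the arm clear, the pad sat on its rest where I had predicted it in the side view. The arches met the posts and the bar was still flat. By eye, the key, pen, stapler, stamp, bell and mug were at their starting pixels in the top view.
- **Not measured:** I had no direct reading of the joint angles or of any contact with the arches. The fingers stayed well away from the arches throughout. One move call was refused because its rows left out "rot"; nothing moved, and I sent it again.

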